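# Round-bottom flasks into their heating mantles

### The job

Get the bench ready for the distillations: take the three round-bottom flasks out of their cork rings and set each one in the heating mantle of its own size, the largest in the largest, the middle one in the middle one, the smallest in the smallest. They are glass, so lower each one gently until it sits fully home in the bowl with its neck upright before you let go, and never drop it in. Leave the conical flask, the beaker and the brown bottle standing where they are.

Things in the scene. Friction and masses are not known exactly. Their poses are not given: they have to be found in the camera images.
- flask_large_mid (a point): largest round-bottom flask (500 ml), clear glass, about 180 g: ball 105 mm across, straight neck 27 mm across, frosted round its top 32 mm; 165 mm tall, of which the neck is the top 60 mm. Starts upright in a fixed cork ring 132 mm across, its lowest point 6 mm above the bench. Point: on its axis half-way up, 82.5 mm below the neck's top; z up the neck, yaw meaningless
- flask_medium_mid (a point): middle-sized round-bottom flask (250 ml), clear glass, about 120 g: ball 85 mm across, straight neck 27 mm across, frosted round its top 32 mm; 137 mm tall, of which the neck is the top 52 mm. Starts upright in a fixed cork ring 112 mm across, its lowest point 6 mm above the bench. Point: on its axis half-way up, 68.5 mm below the neck's top; z up the neck, yaw meaningless
- flask_small_mid (a point): smallest round-bottom flask (100 ml), clear glass, about 70 g: ball 64 mm across, straight neck 27 mm across, frosted round its top 32 mm; 110 mm tall, of which the neck is the top 46 mm. Starts upright in a fixed cork ring 88 mm across, its lowest point 6 mm above the bench. Point: on its axis half-way up, 55 mm below the neck's top; z up the neck, yaw meaningless
- mantle_large_rim (a point): largest heating mantle (500 ml), off, fixed: round white housing 160 mm across, 100 mm high, with a grey round bowl 109 mm wide at the mouth; teal control panel, 90 mm wide and 72 mm high, 24 mm out on its -x side. Point: centre of the bowl's mouth, level with the rim; z up. Its flask, fully home, has its half-way point 33 mm above this point
- mantle_medium_rim (a point): middle-sized heating mantle (250 ml), off, fixed: round white housing 136 mm across, 90 mm high, with a grey round bowl 89 mm wide at the mouth; teal control panel, 78.2 mm wide and 72 mm high, 24 mm out on its -x side. Point: centre of the bowl's mouth, level with the rim; z up. Its flask, fully home, has its half-way point 29 mm above this point
- mantle_small_rim (a point): smallest heating mantle (100 ml), off, fixed: round white housing 116 mm across, 80 mm high, with a grey round bowl 68 mm wide at the mouth; teal control panel, 66.7 mm wide and 72 mm high, 24 mm out on its -x side. Point: centre of the bowl's mouth, level with the rim; z up. Its flask, fully home, has its half-way point 26 mm above this point
- conical_flask_mid (a point): bystander: conical flask of clear glass with a flat foot 74 mm across and a 27 mm neck, 106 mm tall, standing on the bench; the point lies on its axis half-way up
- beaker_mid (a point): bystander: empty glass beaker 70 mm across and 95 mm tall, standing on the bench; the point lies on its axis half-way up
- bottle_mid (a point): bystander: brown glass reagent bottle with a black cap, 62 mm across and 125 mm tall, standing on the bench; the point lies on its axis half-way up
Mind the look-alikes: they are no part of the job. Leave any blue look-alike of the part that bears flask_small_mid alone.

How it is judged:
At the end, for the whole second after the job is handed in: each round-bottom flask rests in the mantle of its own size, released and at rest: its half-way point within 12 mm of the bowl's axis and within 8 mm of its seated height, its neck within 0.2 rad of upright; the conical flask, beaker and bottle upright and within 25 mm of where they stood (horizontal distance between flask_large_mid and mantle_large_rim below 0.012 m and z of flask_large_mid in the frame of mantle_large_rim between 0.025 and 0.041 m and angle between each of flask_large_mid, flask_medium_mid, flask_small_mid, conical_flask_mid, beaker_mid, bottle_mid's own z axis and vertical below 0.2 rad and linear speed of each of flask_large, flask_medium, flask_small below 0.02 m/s and horizontal distance between flask_medium_mid and mantle_medium_rim below 0.012 m and z of flask_medium_mid in the frame of mantle_medium_rim between 0.021 and 0.037 m and horizontal distance between flask_small_mid and mantle_small_rim below 0.012 m and z of flask_small_mid in the frame of mantle_small_rim between 0.018 and 0.034 m and distance of each of conical_flask_mid, beaker_mid, bottle_mid from where it was at the start of the episode below 0.025 m); the robot touches nothing.
It fails at once if a flask is dropped or slammed into its mantle (faster than 0.5 m/s within 30 mm of its seat) ((horizontal distance between flask_large_mid and mantle_large_rim below 0.03 m and z of flask_large_mid in the frame of mantle_large_rim below 0.063 m and linear speed of flask_large above 0.5 m/s) or (horizontal distance between flask_medium_mid and mantle_medium_rim below 0.03 m and z of flask_medium_mid in the frame of mantle_medium_rim below 0.059 m and linear speed of flask_medium above 0.5 m/s) or (horizontal distance between flask_small_mid and mantle_small_rim below 0.03 m and z of flask_small_mid in the frame of mantle_small_rim below 0.056 m and linear speed of flask_small above 0.5 m/s)).
It fails at once if the conical flask is shifted by more than 25 mm or knocked over (distance of conical_flask_mid from where it was at the start of the episode above 0.025 m or angle between conical_flask_mid's own z axis and vertical above 0.3 rad).
It fails at once if the beaker is shifted by more than 25 mm or knocked over (distance of beaker_mid from where it was at the start of the episode above 0.025 m or angle between beaker_mid's own z axis and vertical above 0.3 rad).
It fails at once if the bottle is shifted by more than 25 mm or knocked over (distance of bottle_mid from where it was at the start of the episode above 0.025 m or angle between bottle_mid's own z axis and vertical above 0.3 rad).
It also fails if it takes over 102 s, if anything falls off the work surface, if the arm or the gripper's body presses on something with over 40 N, if the wrist force passes 120 N, or if a joint passes its speed limit or range.

### The arm

A 6-joint arm with a two-finger parallel gripper is mounted at the origin on the work surface. World frame = base frame: x ahead of the robot, y to its left, z up, the work surface at z = 0. Lengths are in m, angles in rad, forces in N, time in s.
With the tool pointing down it reaches from about 0.25 to 0.775 m from the base axis. Payload 8.9 kg.
Tool frame: the origin (TCP) lies on the centre line of the jaws, within the pads' length; the fingertips stand 8 mm ahead of it and the grasp point (between the pads) lies 11 mm behind it (arm.nose_length is the distance from the TCP to the fingertips, in m); z points along the fingers, y is the line along which they close (so a half turn about z gives the same grasp; the last joint's range is limited). The gripper opens to 85 mm and grips with 20 to 120 N. Pads are 22 mm wide; open, the fingers measure 114 mm over their backs; the gripper's body (76 mm by 85 mm) begins 54 mm behind the grasp point. The pads swing forward as they close: fully open they stand 13 mm farther back than shut.
Start: joints at [1.04, 0.291, -0.153, 1.127, 0, 1.431], TCP at [0.2, 0.485, 0.216] pointing down, gripper open.
Joint ranges: [-2.52, 2.52], [-0.91, 1.74], [-1.3, 1.37], [-1.96, 2.02], [-1.52, 1.47], [-3.14, 3.14]. Speed limits (rad/s): [2.22, 2.22, 2.79, 3.14, 3.14, 3.14].

### API

Orientations are given as a unit quaternion [x, y, z, w].
In Python, from cell import arm gives the robot as it stands. The module is installed in compiled form; this text tells all that it offers.
- The arm moves only by the tool jog_arm, never from a script. Its argument "motion" is a list of rows, each a list of 5 numbers: the shift along the tool's x, y, z in m, then the turn about the tool's z in rad, then the opening, from 0 (shut) to 1 (fully open). In form: [[dx, dy, dz, yaw, jaw], ...]. A call has 1 to 20 rows; each row shifts and turns the commanded pose from where the row before left it, along the tool's axes as they then stand; what a row does not reach is not made up. A row lasts 1/12 s, in which the tool goes at most 41.7 mm and 7.16 degrees, less where a joint would pass 70% of its speed; a pose out of reach is approached as far as the arm can. A call is refused whole if a number of a shift passes 0.0417 or a number of a turn 0.125, either way. A call with a gripper value outside its range is refused whole. The fingers move at their own pace and stop on an object; the grip force is fixed at half the most. Time passes only in rows, so rows that do not move let the fingers close. It gives the time, the measured TCP pose, the force, the opening and the grip force at its end, in the units of the state.
- arm.state(): the state, without advancing time (a new reading comes with each control period).
- arm.read_camera(name): name is "scene" or "top" or "wrist"; returns the picture (420x560x3 uint8, red, green, blue); there is no depth.
- arm.camera_info(name): a dict with "intrinsics" (3x3 intrinsics, pixels), "rvec" (rotation vector, rad) and "tvec" (3), from world to camera coordinates, as OpenCV has them; the wrist camera has in their place "hand_eye" (4x4, takes a point from camera to tool coordinates, whose origin is the TCP and whose axes are the flange's). Camera axes: x right, y down, z forward; pixel columns grow to the right and rows downward; lengths in m; the calibration is good to about 2 mm. The wrist camera is an equidistant fisheye: a pixel r from the principal point sees the ray r / f radians off the axis. A picture is of the moment at which its call begins: read the wrist's pose just before it. camera_info takes no time and is no camera call.
- arm.close_job(): hands the job in; it is judged then, once.
The state is a dict: "time": time; "q": joint angles; "joint_velocities": joint speeds; "joint_torque": joint torques, N m; "position": TCP position; "eef_rot": TCP orientation; "contact_force": force on the tool from outside, world axes, zero at the start; "torque": the same for the moment, N m; "gripper_width": finger opening in m; "grasp_force": force on a finger pad.
Only numpy, scipy, OpenCV 4.12 (cv2) and the standard library are available. Lean on these libraries where they do the work, as an engineer would, in place of code of your own. Each camera call takes 0.05 s, during which the arm holds its last target. There are 200 camera calls.

## Working session

There is one attempt and no reset: what is moved stays moved. The work goes in short steps, Python scripts to look and compute and a tool call to move; the robot and the scene stay as the last step left them, time stands still between calls to the robot, and variables do not carry over. Pictures are saved under pics/ and viewed, at most 14 in all, crops included, and the job is handed in when it is done.

Besides the shell and the picture viewer there is one more tool, called after "Request:" as name([rows], argument=value, ...), one row to a line, values as JSON. jog_arm: Moves the arm, as the interface text tells. Its arguments: {"type":"object","properties":{"motion":{"type":"array","items":{"type":"array","items":{"type":"number"}}}},"required":["motion"]}

```bash
mkdir -p pics; python3 - <<'E'
from cell import arm
import cv2
for n in("scene","top"):
    cv2.imwrite(f"pics/{n}0.png",arm.read_camera(n)[:,:,::-1])
    print(arm.camera_info(n))
print(arm.camera_info("wrist")); print(arm.state(), arm.nose_length)
E
```

```text
{'intrinsics': array([[461.89537426,   0.        , 291.99177355],
       [  0.        , 461.89537426, 208.96255362],
       [  0.        ,   0.        ,   1.        ]]), 'rvec': array([ 1.66565018,  2.00386188, -0.72965078]), 'tvec': array([ 0.07358673, -0.2787386 ,  1.62455292])}
{'intrinsics': array([[484.475156  ,   0.        , 273.26132652],
       [  0.        , 484.475156  , 211.98884059],
       [  0.        ,   0.        ,   1.        ]]), 'rvec': array([ 2.19054257, -2.15686857,  0.11168405]), 'tvec': array([-0.00489837,  0.48359971,  1.28286562])}
{'intrinsics': array([[325.1922621 ,   0.        , 281.41769557],
       [  0.        , 325.1922621 , 205.96643083],
       [  0.        ,   0.        ,   1.        ]]), 'hand_eye': array([[-7.33653092e-04, -9.61040689e-01, -2.76405961e-01,
         7.09153787e-02],
       [ 9.99999366e-01, -4.69011137e-04, -1.02354464e-03,
         2.41686204e-04],
       [ 8.54030574e-04, -2.76406537e-01,  9.61040424e-01,
        -1.58686476e-01],
       [ 0.00000000e+00,  0.00000000e+00,  0.00000000e+00,
         1.00000000e+00]])}
{'time': 0.1, 'q': array([ 1.03972313e+00,  2.91224420e-01, -1.54034963e-01,  1.12670071e+00,
       -2.43554998e-05,  1.43152593e+00]), 'joint_velocities': array([ 0.00172714, -0.0011589 ,  0.00111256,  0.00031087,  0.00023997,
       -0.00039776]), 'joint_torque': array([ 1.43123605e-03, -5.37976384e+01,  3.31919396e+01,  9.27010551e-03,
       -2.10739490e-04,  2.70147399e-05]), 'position': array([0.20025688, 0.48486852, 0.21509543]), 'eef_rot': array([ 1.94650729e-01,  9.80872446e-01, -5.53508397e-04, -1.79899258e-04]), 'contact_force': array([-0.76709292,  0.04487528,  0.39505191]), 'torque': array([-0.01599075, -0.04504809, -0.02757269]), 'grasp_force': 0.0, 'gripper_width': 0.08524981408855528} 0.008
```

View pics/scene0.png

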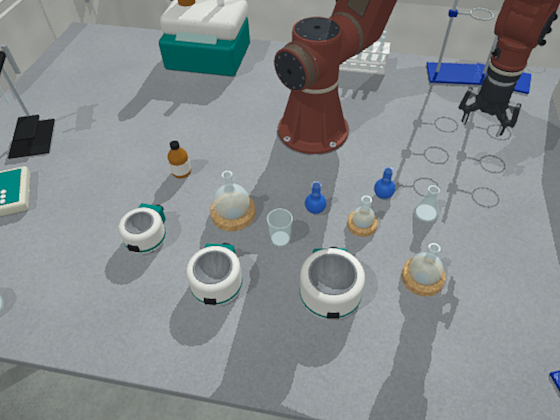

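View pics/top0.png

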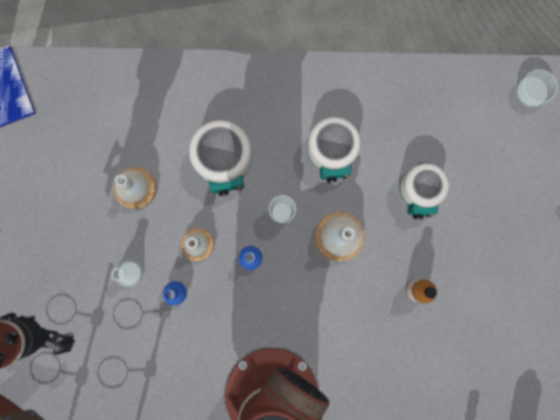

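The scene view shows the large flask at (230,205), the medium one at (427,270) and the small clear one at (363,218). The blue look-alikes are at (316,199) and (385,184), and the conical flask is at (427,205). The mantles are large (332,280), medium (214,270) and small (142,228). In the top view the flasks are large (340,236), medium (134,188) and small (197,244). I'll enlarge both views to read them.

```bash
python3 - <<'E'
import cv2
a=cv2.imread("pics/top0.png")[105:305,100:460]; cv2.imwrite("pics/tc.png",cv2.resize(a,None,fx=2.2,fy=2.2,interpolation=3))
a=cv2.imread("pics/scene0.png")[135:325,105:465]; cv2.imwrite("pics/sc.png",cv2.resize(a,None,fx=2.2,fy=2.2,interpolation=3))
E
```

```text
(no output)
```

View pics/tc.png

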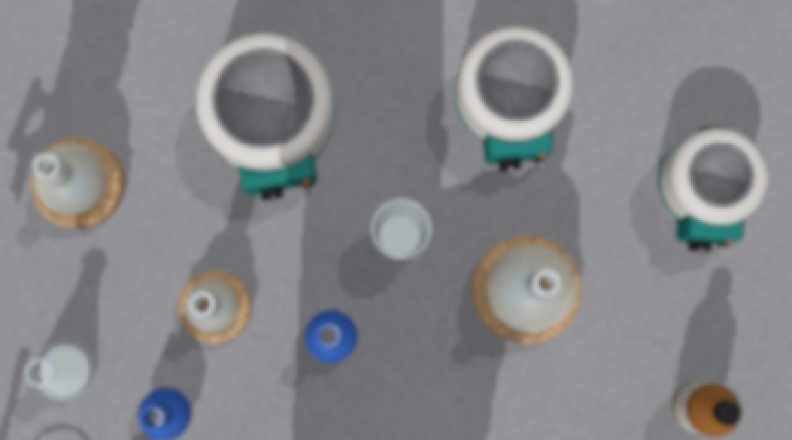

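View pics/sc.png

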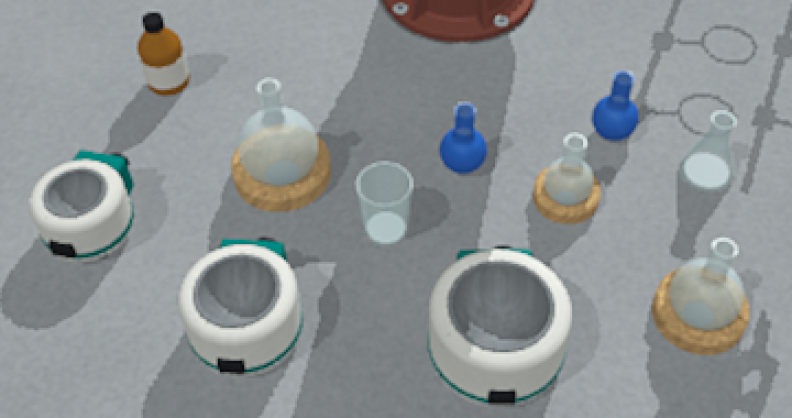

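The crops confirm the choice. The clear small flask in its cork ring has its mouth at (202,304) in the top crop and (574,144) in the scene crop. The blue ones, at (330,336) and (155,417) in the top crop, stand without rings. Next I triangulate the mouths and rims.

```bash
cat > h.py <<'E'
import numpy as np, cv2
from cell import arm
from scipy.spatial.transform import Rotation as R
def P(n):
    c=arm.camera_info(n); return c["intrinsics"]@np.c_[cv2.Rodrigues(c["rvec"])[0],c["tvec"]]
PT,PS=P("top"),P("scene")
def proj(Pm,X): v=Pm@np.r_[X,1]; return v[:2]/v[2]
def tri(t,s):
    X=cv2.triangulatePoints(PT,PS,np.array(t,float),np.array(s,float))[:,0]; X=X[:3]/X[3]
    return X,np.abs(proj(PT,X)-t).max()
def ray_wrist(px,state):
    c=arm.camera_info("wrist"); K=c["intrinsics"]; H=c["hand_eye"]
    d=(np.array(px)-K[:2,2])/K[0,0]; r=np.linalg.norm(d)
    v=np.r_[np.sin(r)*d/max(r,1e-9),np.cos(r)]
    Rt=R.from_quat(state["eef_rot"]).as_matrix()
    return Rt@H[:3,3]+state["position"], Rt@H[:3,:3]@v
E
python3 - <<'E'
from h import *
o={"L":((545,283),(269,87)),"M":((46,165),(724,247)),"S":((202,304),(574,144)),
"mL":((263,98),(501,304)),"mM":((517,82),(236,291)),"mS":((720,174),(75,192)),
"con":((38,373),(722,121)),"bk":((401,228),(385,183)),"bot":((727,412),(152,18)),"b1":((330,336),(464,108)),"b2":((155,417),(623,78))}
for k,(t,s) in o.items():
    X,e=tri(np.array(t)/2.2+(100,105),np.array(s)/2.2+(105,135)); print(k,X.round(4),round(e,2),"r",np.hypot(*X[:2]).round(3))
E
```

```text
L [ 0.4202 -0.1747  0.1682] 0.28 r 0.455
M [0.5449 0.3794 0.1439] 0.24 r 0.664
S [0.3936 0.2055 0.11  ] 0.08 r 0.444
mL [0.6351 0.1446 0.0995] 0.48 r 0.651
mM [ 0.6629 -0.1549  0.084 ] 0.21 r 0.681
mS [ 0.5571 -0.3957  0.0794] 0.3 r 0.683
con [0.3128 0.3897 0.1019] 0.18 r 0.5
bk [ 0.4854 -0.0184  0.0943] 0.63 r 0.486
bot [ 0.2819 -0.385   0.1247] 0.14 r 0.477
b1 [0.3595 0.0604 0.1115] 0.48 r 0.364
b2 [0.2657 0.257  0.1084] 1.05 r 0.37
```

The measured heights match the text: mouths at 0.168/0.144/0.110 m against 0.171/0.143/0.116, rims at 0.100/0.084/0.079 m. Everything is in reach. I'll go in the order M, S, L. First I align the tool with the world and hover over M.

Request:
jog_arm([
  [0, 0, 0, -0.098, 1],
  [0, 0, 0, -0.098, 1],
  [0, 0, 0, -0.098, 1],
  [0, 0, 0, -0.098, 1],
  [-0.02, -0.006, -0.005, 0, 1],
  [-0.033, -0.01, -0.005, 0, 1],
  [-0.033, -0.01, -0.005, 0, 1],
  [-0.033, -0.01, -0.005, 0, 1],
  [-0.033, -0.01, -0.005, 0, 1],
  [-0.033, -0.01, -0.005, 0, 1],
  [-0.033, -0.01, -0.005, 0, 1],
  [-0.033, -0.01, 0, 0, 1],
  [-0.033, -0.01, 0, 0, 1],
  [-0.033, -0.01, 0, 0, 1],
  [-0.028, -0.01, 0, 0, 1],
  [0, 0, 0, 0, 1],
  [0, 0, 0, 0, 1],
  [0, 0, 0, 0, 1],
])

```text
time: 1.6
position: [0.545, 0.3792, 0.25]
eef_rot: [0.0, 1.0, -0.0, -0.001]
contact_force: [-0.4, -1.0, 0.3]
gripper_width: 0.0851
grasp_force: 0.0
```

```bash
python3 - <<'E'
from h import *
s=arm.state(); cv2.imwrite("pics/w1.png",arm.read_camera("wrist")[:,:,::-1])
np.save("w1.npy",np.r_[s["position"],s["eef_rot"]]); print(s["position"],s["eef_rot"])
E
```

```text
[0.54498909 0.37918869 0.25001855] [ 4.81059567e-05  9.99999767e-01 -1.89991273e-04 -6.54262198e-04]
```

View pics/w1.png

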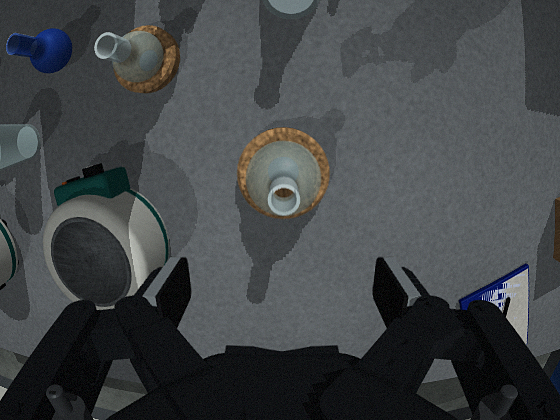

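The wrist view shows M's mouth near (285,198), with its cork ring around (284,172). Next I predict where it should fall and check in a crop.

```bash
cat >> h.py <<'E'
def projw(X,pos,quat):
    c=arm.camera_info("wrist"); K=c["intrinsics"]; H=c["hand_eye"]
    Rt=R.from_quat(quat).as_matrix()
    v=H[:3,:3].T@(Rt.T@(np.array(X)-pos)-H[:3,3]); th=np.arctan2(np.hypot(v[0],v[1]),v[2])
    return K[:2,2]+K[0,0]*th*v[:2]/np.hypot(v[0],v[1])
E
python3 - <<'E'
from h import *
w=np.load("w1.npy"); 
for X in([.545,.379,.143],[.545,.379,.111],[.394,.2055,.116],[.635,.1446,.1]): print(projw(X,w[:3],w[3:]))
s=dict(position=w[:3],eef_rot=w[3:])
for p in((285,200),(285,195),(285,190)):
    o,d=ray_wrist(p,s); print(p,o+d*(.143-o[2])/d[2])
a=cv2.imread("pics/w1.png")
b=cv2.resize(a[120:240,220:350],None,fx=4,fy=4,interpolation=3)
cv2.imwrite("pics/w1c.png",b)
E
```

```text
[280.94011006 199.81565702]
[281.01460968 191.08714381]
[104.21696181  45.36918766]
[ 87.42095033 263.53598559]
(285, 200) [0.54516327 0.38243362 0.143     ]
(285, 195) [0.54080429 0.38242484 0.143     ]
(285, 190) [0.53647867 0.38241661 0.143     ]
```

View pics/w1c.png

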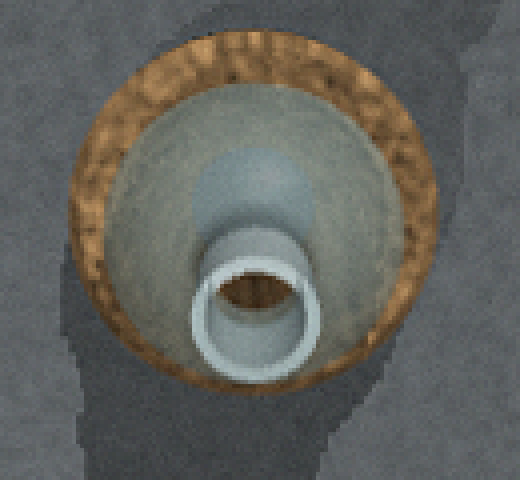

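The mouth centre in the crop is (256,318), which is pixel (284,199.5). That puts M at X 0.545, Y 0.3815, 2 mm from the first estimate. I'll descend and grip.

Request:
jog_arm([
  [0, 0.002, 0.01, 0, 1],
  [0, 0, 0.018, 0, 1],
  [0, 0, 0.02, 0, 1],
  [0, 0, 0.02, 0, 1],
  [0, 0, 0.02, 0, 1],
  [0, 0, 0.02, 0, 1],
  [0, 0, 0.018, 0, 1],
  [0, 0, 0.012, 0, 1],
  [0, 0, 0, 0, 1],
  [0, 0, 0, 0, 1],
  [0, 0, 0, 0, 0],
  [0, 0, 0, 0, 0],
  [0, 0, 0, 0, 0],
  [0, 0, 0, 0, 0],
  [0, 0, 0, 0, 0],
  [0, 0, 0, 0, 0],
  [0, 0, 0, 0, 0],
  [0, 0, 0, 0, 0],
])

```text
time: 3.15
position: [0.5459, 0.3813, 0.1134]
eef_rot: [-0.0, 1.0, 0.0, 0.001]
contact_force: [-1.3, -1.9, 5.6]
gripper_width: 0.0247
grasp_force: 58.7
```

Request:
jog_arm([
  [0, 0, -0.004, 0, 0],
  [0, 0, -0.01, 0, 0],
  [0, 0, -0.018, 0, 0],
  [0, 0, -0.02, 0, 0],
  [0, 0, -0.02, 0, 0],
  [0, 0, -0.02, 0, 0],
  [0, 0, -0.02, 0, 0],
  [0, 0, -0.02, 0, 0],
  [0, 0, -0.018, 0, 0],
  [0, 0, -0.012, 0, 0],
  [0, 0, -0.005, 0, 0],
  [0, 0, 0, 0, 0],
  [0, 0, 0, 0, 0],
])

```text
time: 4.23
position: [0.5453, 0.3812, 0.2792]
eef_rot: [-0.0, 1.0, -0.0, -0.0]
contact_force: [-0.4, -0.7, -1.8]
gripper_width: 0.0244
grasp_force: 59.0
```

Request:
jog_arm([
  [-0.003, -0.012, 0, 0, 0],
  [-0.005, -0.022, 0, 0, 0],
  [-0.0065, -0.0295, 0, 0, 0],
  [-0.0065, -0.0295, 0, 0, 0],
  [-0.0065, -0.0295, 0, 0, 0],
  [-0.0065, -0.0295, 0, 0, 0],
  [-0.0065, -0.0295, 0, 0, 0],
  [-0.0065, -0.0295, 0, 0, 0],
  [-0.0065, -0.0295, 0, 0, 0],
  [-0.0065, -0.0295, 0, 0, 0],
  [-0.0065, -0.0295, 0, 0, 0],
  [-0.0065, -0.0295, 0, 0, 0],
  [-0.0065, -0.0295, 0, 0, 0],
  [-0.0065, -0.0295, 0, 0, 0],
  [-0.0065, -0.0295, 0, 0, 0],
  [-0.0065, -0.0295, 0, 0, 0],
  [-0.0065, -0.0295, 0, 0, 0],
  [-0.0065, -0.0295, 0, 0, 0],
  [-0.004, -0.02, 0, 0, 0],
  [-0.001, -0.01, 0, 0, 0],
])

```text
time: 5.9
position: [0.6619, -0.1582, 0.278]
eef_rot: [0.001, 1.0, -0.0, -0.001]
contact_force: [0.3, -0.0, -1.6]
gripper_width: 0.0245
grasp_force: 59.1
```

Request:
jog_arm([
  [0, 0, 0, 0, 0],
  [0, 0, 0, 0, 0],
  [0, 0, 0, 0, 0],
  [0, 0, 0, 0, 0],
])

```text
time: 6.23
position: [0.6624, -0.1532, 0.2798]
eef_rot: [-0.001, 1.0, 0.0, 0.0]
contact_force: [-0.4, -0.2, -1.4]
gripper_width: 0.0245
grasp_force: 59.1
```

```bash
python3 - <<'E'
from h import *
s=arm.state(); a=arm.read_camera("wrist")[:,:,::-1]; cv2.imwrite("pics/w2.png",a)
np.save("w2.npy",np.r_[s["position"],s["eef_rot"]]); print(s["position"],s["eef_rot"])
for X in([.6629,-.1549,.09],[.635,.1446,.1],[.5571,-.3957,.08],[.4202,-.1747,.171]): print(projw(X,s["position"],s["eef_rot"]))
E
```

```text
[ 0.66243634 -0.15315769  0.27984139] [-8.87561425e-04  9.99999595e-01  1.47852808e-04  3.73269813e-06]
[279.56614008 180.54779814]
[515.32343497 165.45687265]
[84.44704457 98.46038832]
[256.47702653 -69.91266435]
```

View pics/w2.png

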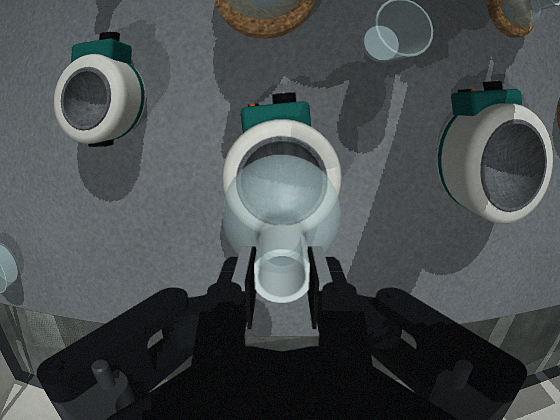

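The wrist view shows the medium mantle's mouth centred at about (282,180), with the held flask centred over it (neck at x=282, ball 222–340). The prediction was (280,180), so it is aligned. I'll lower it to just above the seat.

Request:
jog_arm([
  [0, 0, 0.01, 0, 0],
  [0, 0, 0.015, 0, 0],
  [0, 0, 0.015, 0, 0],
  [0, 0, 0.015, 0, 0],
  [0, 0, 0.015, 0, 0],
  [0, 0, 0.015, 0, 0],
  [0, 0, 0.012, 0, 0],
  [0, 0, 0.01, 0, 0],
  [0, 0, 0.007, 0, 0],
  [0, 0, 0, 0, 0],
  [0, 0, 0, 0, 0],
])

```text
time: 7.2
position: [0.6626, -0.1544, 0.1658]
eef_rot: [-0.0, 1.0, 0.0, -0.0]
contact_force: [0.7, -0.2, -1.4]
gripper_width: 0.0243
grasp_force: 59.1
```

Request:
jog_arm([
  [0, 0, 0.0015, 0, 0],
  [0, 0, 0.0015, 0, 0],
  [0, 0, 0.0015, 0, 0],
  [0, 0, 0, 0, 0],
])

```text
time: 7.53
position: [0.6626, -0.1547, 0.1611]
eef_rot: [-0.0, 1.0, -0.0, 0.0]
contact_force: [0.1, -0.9, -0.7]
gripper_width: 0.0245
grasp_force: 59.1
```

Request:
jog_arm([
  [0, 0.001, 0, 0, 0],
  [0, 0.001, 0.001, 0, 0],
  [0, 0, 0.001, 0, 0],
  [0, 0, 0.001, 0, 0],
  [0, 0, 0, 0, 0],
  [0, 0, 0, 0, 0],
])

```text
time: 8.03
position: [0.6641, -0.1528, 0.1598]
eef_rot: [-0.0, 1.0, -0.0, 0.002]
contact_force: [1.5, 0.9, 6.9]
gripper_width: 0.0245
grasp_force: 60.0
```

Request:
jog_arm([
  [0, 0, 0.001, 0, 0],
  [0, 0, 0.001, 0, 0],
  [0, 0, 0, 0, 0],
  [0, 0, 0, 0, 0],
])

```text
time: 8.37
position: [0.6654, -0.153, 0.1593]
eef_rot: [-0.0, 1.0, -0.001, 0.004]
contact_force: [4.0, 1.1, 15.9]
gripper_width: 0.0242
grasp_force: 60.7
```

Contact at about 1 mm above the expected seat height, with a slight push toward +x. I'll ease that way, settle and let go.

Request:
jog_arm([
  [-0.0015, 0, 0, 0, 0],
  [-0.0015, 0, 0, 0, 0],
  [0, 0, 0, 0, 0],
  [0, 0, 0, 0, 0],
  [0, 0, 0, 0, 0],
])

```text
time: 8.78
position: [0.6663, -0.1529, 0.1584]
eef_rot: [-0.0, 1.0, -0.001, 0.001]
contact_force: [-4.5, 0.6, 14.2]
gripper_width: 0.0246
grasp_force: 60.7
```

Request:
jog_arm([
  [0.0005, 0, -0.001, 0, 0],
  [0, 0, 0, 0, 0.33],
  [0, 0, 0, 0, 0.36],
  [0, 0, 0, 0, 0.45],
  [0, 0, 0, 0, 0.6],
  [0, 0, 0, 0, 0.8],
  [0, 0, 0, 0, 1],
  [0, 0, 0, 0, 1],
  [0, 0, 0, 0, 1],
  [0, 0, 0, 0, 1],
  [0, 0, -0.01, 0, 1],
  [0, 0, -0.02, 0, 1],
  [0, 0, -0.03, 0, 1],
  [0, 0, -0.03, 0, 1],
  [0, 0, -0.03, 0, 1],
  [0, 0, -0.01, 0, 1],
  [0, 0, 0, 0, 1],
  [0, 0, 0, 0, 1],
])

```text
time: 10.28
position: [0.6654, -0.1528, 0.2876]
eef_rot: [-0.0, 1.0, -0.0, 0.001]
contact_force: [-0.3, 0.2, -1.0]
gripper_width: 0.0854
grasp_force: 0.0
```

Request:
jog_arm([
  [0.01, 0.013, 0, 0, 1],
  [0.019, 0.026, 0, 0, 1],
  [0.02, 0.026, 0, 0, 1],
  [0.02, 0.026, 0, 0, 1],
  [0.02, 0.027, 0.005, 0, 1],
  [0.02, 0.027, 0.005, 0, 1],
  [0.02, 0.027, 0.005, 0, 1],
  [0.02, 0.027, 0.005, 0, 1],
  [0.02, 0.027, 0.005, 0, 1],
  [0.02, 0.027, 0.005, 0, 1],
  [0.02, 0.027, 0.005, 0, 1],
  [0.02, 0.027, 0.005, 0, 1],
  [0.02, 0.027, 0.005, 0, 1],
  [0.016, 0.018, 0.005, 0, 1],
  [0.006, 0.009, 0.005, 0, 1],
  [0, 0, 0.005, 0, 1],
  [0, 0, 0, 0, 1],
  [0, 0, 0, 0, 1],
  [0, 0, 0, 0, 1],
  [0, 0, 0, 0, 1],
])

```text
time: 11.95
position: [0.3948, 0.2075, 0.2272]
eef_rot: [0.001, 1.0, -0.0, 0.0]
contact_force: [-0.1, -0.6, -0.6]
gripper_width: 0.0855
grasp_force: 0.0
```

```bash
python3 - <<'E'
from h import *
s=arm.state(); a=arm.read_camera("wrist")[:,:,::-1]; t=arm.read_camera("top")[:,:,::-1]
print(s["position"],s["eef_rot"])
c=projw([.394,.208,.116],s["position"],s["eef_rot"]); print(c)
for d in((0,0),(5,0),(0,5)):
    o,v=ray_wrist(c+d,s); print(d,o+v*(.116-o[2])/v[2])
x,y=c.astype(int); print(x-50,y-70)
b=cv2.resize(a[max(0,y-70):y+50,x-50:x+50],(400,480),interpolation=3)
e=cv2.resize(t[105:205,290:390],(400,400),interpolation=3)
m=np.zeros((480,800,3),np.uint8); m[:b.shape[0],:400]=b; m[:400,400:]=e
cv2.imwrite("pics/w3.png",m)
for k,X in {"M seated top":(.6655,-.153,.1875)}.items(): print(k,(proj(PT,X)-(290,105))*4+(400,0))
E
```

```text
[0.3948122  0.207517   0.22715885] [ 6.69135592e-04  9.99999770e-01 -5.60663425e-05  9.66523589e-05]
[281.69862028 197.45883089]
(0, 0) [0.394 0.208 0.116]
(5, 0) [0.39400766 0.21228601 0.116     ]
(0, 5) [0.39844612 0.2079918  0.116     ]
231 127
M seated top [598.75517455 103.50205367]
```

View pics/w3.png

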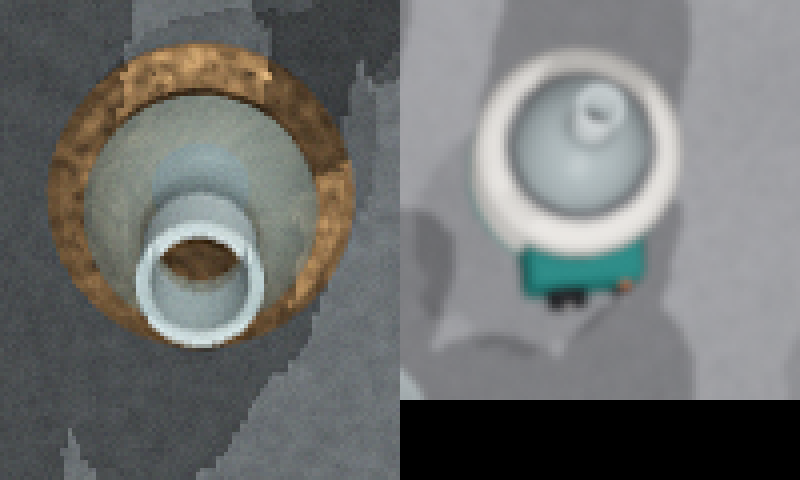

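M sits home and upright, with its mouth at (598,102) in the crop against a predicted (599,103). S's mouth is at wrist pixel (281,198), which gives (0.3945, 0.2075), directly under the tool. I'll descend and grip.

Request:
jog_arm([
  [0, 0, 0.01, 0, 1],
  [0, 0, 0.018, 0, 1],
  [0, 0, 0.02, 0, 1],
  [0, 0, 0.02, 0, 1],
  [0, 0, 0.02, 0, 1],
  [0, 0, 0.02, 0, 1],
  [0, 0, 0.02, 0, 1],
  [0, 0, 0.01, 0, 1],
  [0, 0, 0.004, 0, 1],
  [0, 0, 0, 0, 1],
  [0, 0, 0, 0, 1],
  [0, 0, 0, 0, 0],
  [0, 0, 0, 0, 0],
  [0, 0, 0, 0, 0],
  [0, 0, 0, 0, 0],
  [0, 0, 0, 0, 0],
  [0, 0, 0, 0, 0],
  [0, 0, 0, 0, 0],
  [0, 0, 0, 0, 0],
  [0, 0, 0, 0, 0],
])

```text
time: 13.72
position: [0.3945, 0.2082, 0.0856]
eef_rot: [-0.0, 1.0, -0.0, 0.001]
contact_force: [-0.3, -2.5, 4.9]
gripper_width: 0.0245
grasp_force: 58.6
```

Request:
jog_arm([
  [0, 0, -0.004, 0, 0],
  [0, 0, -0.01, 0, 0],
  [0, 0, -0.018, 0, 0],
  [0, 0, -0.02, 0, 0],
  [0, 0, -0.02, 0, 0],
  [0, 0, -0.02, 0, 0],
  [0, 0, -0.02, 0, 0],
  [0, 0, -0.02, 0, 0],
  [0, 0, -0.02, 0, 0],
  [0, 0, -0.018, 0, 0],
  [0, 0, -0.012, 0, 0],
  [0, 0, -0.005, 0, 0],
  [0, 0, 0, 0, 0],
  [0, 0, 0, 0, 0],
])

```text
time: 14.88
position: [0.3938, 0.2082, 0.2716]
eef_rot: [-0.0, 1.0, -0.0, -0.0]
contact_force: [-0.2, 0.2, -1.3]
gripper_width: 0.0251
grasp_force: 58.9
```

Request:
jog_arm([
  [-0.003, -0.012, 0, 0, 0],
  [-0.006, -0.022, 0, 0, 0],
  [-0.009, -0.0335, 0, 0, 0],
  [-0.009, -0.0335, 0, 0, 0],
  [-0.009, -0.0335, 0, 0, 0],
  [-0.009, -0.0335, 0, 0, 0],
  [-0.009, -0.0335, 0, 0, 0],
  [-0.009, -0.0335, 0, 0, 0],
  [-0.009, -0.0335, 0, 0, 0],
  [-0.009, -0.0335, 0, 0, 0],
  [-0.009, -0.0335, 0, 0, 0],
  [-0.009, -0.0335, 0, 0, 0],
  [-0.009, -0.0335, 0, 0, 0],
  [-0.009, -0.0335, 0, 0, 0],
  [-0.009, -0.0335, 0, 0, 0],
  [-0.009, -0.0335, 0, 0, 0],
  [-0.009, -0.0335, 0, 0, 0],
  [-0.009, -0.0335, 0, 0, 0],
  [-0.006, -0.02, 0, 0, 0],
  [-0.004, -0.012, 0, 0, 0],
])

```text
time: 16.55
position: [0.5567, -0.3962, 0.2695]
eef_rot: [0.001, 1.0, 0.001, -0.001]
contact_force: [-0.1, -0.0, -0.3]
gripper_width: 0.0243
grasp_force: 59.0
```

Request:
jog_arm([
  [0, 0, 0, 0, 0],
  [0, 0, 0, 0, 0],
  [0, 0, 0, 0, 0],
  [0, 0, 0, 0, 0],
  [0, 0, 0, 0, 0],
  [0, 0, 0, 0, 0],
  [0, 0, 0, 0, 0],
  [0, 0, 0, 0, 0],
])

```text
time: 17.22
position: [0.5572, -0.3935, 0.2724]
eef_rot: [-0.0, 1.0, -0.0, 0.0]
contact_force: [0.2, 0.5, -0.2]
gripper_width: 0.0243
grasp_force: 59.1
```

```bash
python3 - <<'E'
from h import *
s=arm.state(); a=arm.read_camera("wrist")[:,:,::-1]
print(s["position"],s["eef_rot"],s["gripper_width"])
c=projw([.557,-.394,.08],s["position"],s["eef_rot"]); print(c)
for d in((0,0),(5,0),(0,5)):
    o,v=ray_wrist(c+d,s); print(d,o+v*(.08-o[2])/v[2])
x,y=c.astype(int); print(x-90,y-90)
cv2.imwrite("pics/w4.png",cv2.resize(a[max(0,y-90):y+110,x-90:x+90],None,fx=3,fy=3,interpolation=3))
E
```

```text
[ 0.55719353 -0.39345438  0.27238568] [-2.63606556e-04  9.99999948e-01 -1.36954331e-04  1.23197447e-04] 0.024339849931051327
[280.76744017 179.46122902]
(0, 0) [ 0.557 -0.394  0.08 ]
(5, 0) [ 0.55699867 -0.38850004  0.08      ]
(0, 5) [ 0.56263403 -0.39400375  0.08      ]
190 89
```

View pics/w4.png

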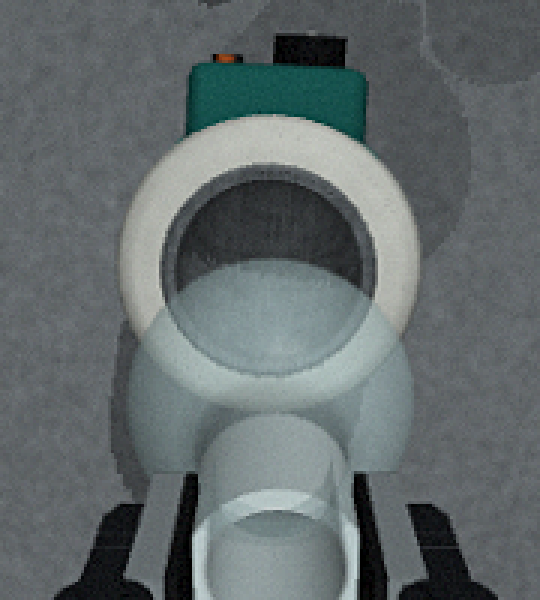

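The small mantle's mouth is centred at crop (269,270), which is pixel (280,179), giving about (0.5565, -0.395). The held flask lines up to within 1 mm. I'll lower it with a small correction.

Request:
jog_arm([
  [0, -0.001, 0.01, 0, 0],
  [-0.001, 0, 0.015, 0, 0],
  [0, 0, 0.015, 0, 0],
  [0, 0, 0.015, 0, 0],
  [0, 0, 0.015, 0, 0],
  [0, 0, 0.015, 0, 0],
  [0, 0, 0.015, 0, 0],
  [0, 0, 0.015, 0, 0],
  [0, 0, 0.011, 0, 0],
  [0, 0, 0.007, 0, 0],
  [0, 0, 0, 0, 0],
  [0, 0, 0, 0, 0],
  [0, 0, 0, 0, 0],
])

```text
time: 18.35
position: [0.5585, -0.3951, 0.1399]
eef_rot: [-0.0, 1.0, -0.0, 0.0]
contact_force: [-0.0, -0.8, -0.6]
gripper_width: 0.0248
grasp_force: 59.1
```

Request:
jog_arm([
  [0, 0, 0.0015, 0, 0],
  [0, 0, 0.0015, 0, 0],
  [0, 0, 0.001, 0, 0],
  [0, 0, 0.001, 0, 0],
  [0, 0, 0.001, 0, 0],
  [0, 0, 0, 0, 0],
  [0, 0, 0, 0, 0],
])

```text
time: 18.93
position: [0.5581, -0.3947, 0.133]
eef_rot: [-0.0, 1.0, 0.0, -0.0]
contact_force: [-0.7, -0.5, -0.3]
gripper_width: 0.0243
grasp_force: 59.1
```

Request:
jog_arm([
  [0, 0, 0.001, 0, 0],
  [0, 0, 0.001, 0, 0],
  [0, 0, 0.001, 0, 0],
  [0, 0, 0.0005, 0, 0],
  [0, 0, 0, 0, 0],
  [0, 0, 0, 0, 0],
])

```text
time: 19.43
position: [0.5585, -0.3952, 0.1314]
eef_rot: [-0.0, 1.0, -0.001, 0.001]
contact_force: [-2.0, 1.3, 11.3]
gripper_width: 0.0246
grasp_force: 60.4
```

S is home at TCP 0.1314 m against an expected 0.1306, with 11 N of contact. I'll release and retreat.

Request:
jog_arm([
  [0.0005, 0, -0.0005, 0, 0],
  [0, 0, 0, 0, 0.33],
  [0, 0, 0, 0, 0.36],
  [0, 0, 0, 0, 0.45],
  [0, 0, 0, 0, 0.6],
  [0, 0, 0, 0, 0.8],
  [0, 0, 0, 0, 1],
  [0, 0, 0, 0, 1],
  [0, 0, 0, 0, 1],
  [0, 0, 0, 0, 1],
  [0, 0, -0.01, 0, 1],
  [0, 0, -0.02, 0, 1],
  [0, 0, -0.03, 0, 1],
  [0, 0, -0.03, 0, 1],
  [0, 0, -0.03, 0, 1],
  [0, 0, -0.025, 0, 1],
  [0, 0, -0.005, 0, 1],
  [0, 0, 0, 0, 1],
])

```text
time: 20.93
position: [0.5585, -0.3954, 0.2831]
eef_rot: [-0.0, 1.0, -0.002, 0.002]
contact_force: [-0.6, 0.2, -0.1]
gripper_width: 0.0853
grasp_force: 0.0
```

Request:
jog_arm([
  [0.008, 0.012, 0, 0, 1],
  [0.014, 0.022, 0, 0, 1],
  [0.016, 0.026, 0, 0, 1],
  [0.016, 0.026, 0, 0, 1],
  [0.016, 0.026, 0, 0, 1],
  [0.016, 0.026, 0, 0, 1],
  [0.016, 0.026, 0, 0, 1],
  [0.016, 0.026, 0, 0, 1],
  [0.012, 0.02, 0, 0, 1],
  [0.008, 0.012, 0, 0, 1],
  [0, 0, 0, 0, 1],
  [0, 0, 0, 0, 1],
  [0, 0, 0, 0, 1],
  [0, 0, 0, 0, 1],
  [0, 0, 0, 0, 1],
  [0, 0, 0, 0, 1],
])

```text
time: 22.27
position: [0.4198, -0.1732, 0.2798]
eef_rot: [0.0, 1.0, 0.0, -0.0]
contact_force: [0.2, -0.3, 0.1]
gripper_width: 0.0856
grasp_force: 0.0
```

```bash
python3 - <<'E'
from h import *
s=arm.state(); a=arm.read_camera("wrist")[:,:,::-1]; t=arm.read_camera("top")[:,:,::-1]
print(s["position"],s["eef_rot"])
c=projw([.420,-.173,.171],s["position"],s["eef_rot"]); print(c)
for d in((0,0),(5,0),(0,5)):
    o,v=ray_wrist(c+d,s); print(d,o+v*(.171-o[2])/v[2])
x,y=c.astype(int); print(x-50,y-70)
b=cv2.resize(a[max(0,y-70):y+50,x-50:x+50],(400,480),interpolation=3)
e=cv2.resize(t[140:240,380:480],(400,400),interpolation=3)
m=np.zeros((480,800,3),np.uint8); m[:b.shape[0],:400]=b; m[:400,400:]=e
cv2.imwrite("pics/w5.png",m)
print((proj(PT,(.558,-.395,.161))-(380,140))*4+(400,0))
E
```

```text
[ 0.41978618 -0.1732478   0.27976583] [ 1.96691511e-04  9.99999946e-01  1.09258319e-04 -2.40115294e-04]
[281.3820653  199.41630613]
(0, 0) [ 0.42  -0.173  0.171]
(5, 0) [ 0.42000416 -0.16874512  0.171     ]
(0, 5) [ 0.42442024 -0.17300512  0.171     ]
231 129
[629.80391887 154.5303551 ]
```

View pics/w5.png

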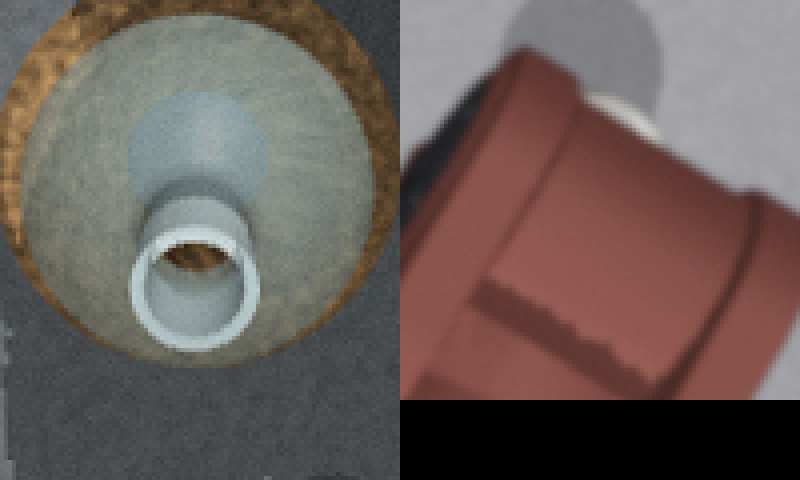

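The arm hides the small mantle in the top view. L's mouth is at wrist pixel (280,201), giving (0.4215, -0.1745). I'll correct by about 1.5 mm, descend and grip.

Request:
jog_arm([
  [-0.0015, -0.001, 0.01, 0, 1],
  [0, 0, 0.018, 0, 1],
  [0, 0, 0.02, 0, 1],
  [0, 0, 0.02, 0, 1],
  [0, 0, 0.02, 0, 1],
  [0, 0, 0.02, 0, 1],
  [0, 0, 0.02, 0, 1],
  [0, 0, 0.009, 0, 1],
  [0, 0, 0.003, 0, 1],
  [0, 0, 0, 0, 1],
  [0, 0, 0, 0, 1],
  [0, 0, 0, 0, 0],
  [0, 0, 0, 0, 0],
  [0, 0, 0, 0, 0],
  [0, 0, 0, 0, 0],
  [0, 0, 0, 0, 0],
  [0, 0, 0, 0, 0],
  [0, 0, 0, 0, 0],
  [0, 0, 0, 0, 0],
  [0, 0, 0, 0, 0],
])

```text
time: 24.03
position: [0.4215, -0.1742, 0.1405]
eef_rot: [-0.0, 1.0, -0.0, 0.0]
contact_force: [-0.1, -0.6, 5.2]
gripper_width: 0.0247
grasp_force: 58.9
```

Request:
jog_arm([
  [0, 0, -0.004, 0, 0],
  [0, 0, -0.01, 0, 0],
  [0, 0, -0.018, 0, 0],
  [0, 0, -0.02, 0, 0],
  [0, 0, -0.02, 0, 0],
  [0, 0, -0.02, 0, 0],
  [0, 0, -0.02, 0, 0],
  [0, 0, -0.02, 0, 0],
  [0, 0, -0.015, 0, 0],
  [0, 0, -0.009, 0, 0],
  [0, 0, -0.004, 0, 0],
  [0, 0, 0, 0, 0],
  [0, 0, 0, 0, 0],
])

```text
time: 25.12
position: [0.4208, -0.1735, 0.2993]
eef_rot: [-0.0, 1.0, 0.0, -0.001]
contact_force: [-0.5, -0.1, -2.5]
gripper_width: 0.0246
grasp_force: 59.2
```

Request:
jog_arm([
  [-0.0065, 0.0095, 0, 0, 0],
  [-0.013, 0.019, 0, 0, 0],
  [-0.016, 0.024, 0, 0, 0],
  [-0.016, 0.024, 0, 0, 0],
  [-0.016, 0.024, 0, 0, 0],
  [-0.016, 0.024, 0, 0, 0],
  [-0.016, 0.024, 0, 0, 0],
  [-0.016, 0.024, 0, 0, 0],
  [-0.016, 0.024, 0, 0, 0],
  [-0.016, 0.024, 0, 0, 0],
  [-0.016, 0.024, 0, 0, 0],
  [-0.016, 0.024, 0, 0, 0],
  [-0.016, 0.024, 0, 0, 0],
  [-0.013, 0.019, 0, 0, 0],
  [-0.0065, 0.0075, 0, 0, 0],
  [0, 0, 0, 0, 0],
  [0, 0, 0, 0, 0],
  [0, 0, 0, 0, 0],
  [0, 0, 0, 0, 0],
  [0, 0, 0, 0, 0],
])

```text
time: 26.78
position: [0.6357, 0.1445, 0.3004]
eef_rot: [0.0, 1.0, -0.0, 0.0]
contact_force: [0.5, 0.3, -1.7]
gripper_width: 0.0245
grasp_force: 59.3
```

Request:
jog_arm([
  [0, 0, 0, 0, 0],
  [0, 0, 0, 0, 0],
  [0, 0, 0, 0, 0],
  [0, 0, 0, 0, 0],
])

```text
time: 27.12
position: [0.636, 0.1452, 0.3002]
eef_rot: [0.0, 1.0, 0.0, 0.0]
contact_force: [-0.2, -0.8, -2.5]
gripper_width: 0.0242
grasp_force: 59.3
```

```bash
python3 - <<'E'
from h import *
s=arm.state(); a=arm.read_camera("wrist")[:,:,::-1]
print(s["position"],s["eef_rot"],s["gripper_width"])
c=projw([.636,.1455,.1],s["position"],s["eef_rot"]); print(c)
for d in((0,0),(5,0),(0,5)):
    o,v=ray_wrist(c+d,s); print(d,o+v*(.1-o[2])/v[2])
x,y=c.astype(int); print(x-90,y-90)
cv2.imwrite("pics/w6.png",cv2.resize(a[max(0,y-90):y+110,x-90:x+90],None,fx=3,fy=3,interpolation=3))
E
```

```text
[0.63601294 0.14516987 0.30024155] [5.40119524e-07 9.99999996e-01 1.66911444e-05 8.92324390e-05] 0.024155312215008346
[281.51062614 178.25289241]
(0, 0) [0.636  0.1455 0.1   ]
(5, 0) [0.63600115 0.15111848 0.1       ]
(0, 5) [0.64175115 0.14549614 0.1       ]
191 88
```

View pics/w6.png

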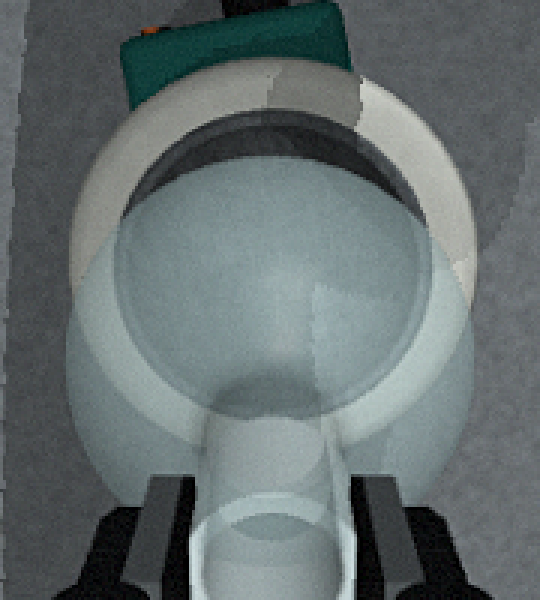

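The large mantle's mouth is centred at crop (274,263), which is pixel (282,176), giving about (0.634, 0.146). The held flask is centred to within 2 mm. I'll lower it.

Request:
jog_arm([
  [0.001, 0.001, 0.01, 0, 0],
  [0, 0, 0.015, 0, 0],
  [0, 0, 0.015, 0, 0],
  [0, 0, 0.015, 0, 0],
  [0, 0, 0.015, 0, 0],
  [0, 0, 0.015, 0, 0],
  [0, 0, 0.012, 0, 0],
  [0, 0, 0.007, 0, 0],
  [0, 0, 0.003, 0, 0],
  [0, 0, 0, 0, 0],
  [0, 0, 0, 0, 0],
  [0, 0, 0, 0, 0],
])

```text
time: 28.17
position: [0.6355, 0.1464, 0.194]
eef_rot: [-0.0, 1.0, 0.0, 0.001]
contact_force: [-0.4, 0.1, -2.5]
gripper_width: 0.0245
grasp_force: 59.3
```

Request:
jog_arm([
  [0, 0, 0.0015, 0, 0],
  [0, 0, 0.0015, 0, 0],
  [0, 0, 0.001, 0, 0],
  [0, 0, 0.001, 0, 0],
  [0, 0, 0.001, 0, 0],
  [0, 0, 0, 0, 0],
  [0, 0, 0, 0, 0],
])

```text
time: 28.75
position: [0.635, 0.1463, 0.187]
eef_rot: [-0.0, 1.0, -0.0, -0.0]
contact_force: [0.0, 0.1, -2.5]
gripper_width: 0.024
grasp_force: 59.3
```

Request:
jog_arm([
  [0, 0, 0.001, 0, 0],
  [0, 0, 0.001, 0, 0],
  [0, 0, 0.001, 0, 0],
  [0, 0, 0.0005, 0, 0],
  [0, 0, 0, 0, 0],
  [0, 0, 0, 0, 0],
])

```text
time: 29.25
position: [0.6364, 0.1463, 0.1852]
eef_rot: [-0.0, 1.0, 0.0, 0.002]
contact_force: [1.2, -1.2, 8.3]
gripper_width: 0.0246
grasp_force: 60.3
```

L is home at TCP 0.1852 m against an expected 0.185, with 8 N of contact. I'll release, lift, and back away so the cameras can see.

Request:
jog_arm([
  [-0.001, 0, -0.0005, 0, 0],
  [0, 0, 0, 0, 0.33],
  [0, 0, 0, 0, 0.36],
  [0, 0, 0, 0, 0.45],
  [0, 0, 0, 0, 0.6],
  [0, 0, 0, 0, 0.8],
  [0, 0, 0, 0, 1],
  [0, 0, 0, 0, 1],
  [0, 0, 0, 0, 1],
  [0, 0, 0, 0, 1],
  [0, 0, -0.01, 0, 1],
  [0, 0, -0.02, 0, 1],
  [0, 0, -0.03, 0, 1],
  [0, 0, -0.03, 0, 1],
  [0, 0, -0.02, 0, 1],
  [0, 0, -0.01, 0, 1],
  [0, 0, 0, 0, 1],
])

```text
time: 30.67
position: [0.6372, 0.1465, 0.3078]
eef_rot: [-0.0, 1.0, 0.0, 0.003]
contact_force: [0.4, 0.4, 0.6]
gripper_width: 0.0855
grasp_force: 0.0
```

Request:
jog_arm([
  [0.015, 0.01, 0, 0, 1],
  [0.02, 0.02, 0, 0, 1],
  [0.025, 0.025, 0, 0, 1],
  [0.025, 0.025, 0, 0, 1],
  [0.025, 0.025, 0, 0, 1],
  [0.025, 0.025, 0, 0, 1],
  [0.025, 0.025, 0, 0, 1],
  [0.025, 0.025, 0, 0, 1],
  [0.025, 0.025, 0, 0, 1],
  [0.025, 0.025, 0, 0, 1],
  [0.02, 0.02, 0, 0, 1],
  [0.01, 0.01, 0, 0, 1],
  [0, 0, 0, 0, 1],
  [0, 0, 0, 0, 1],
  [0, 0, 0, 0, 1],
])

```text
time: 31.92
position: [0.3713, 0.4057, 0.3038]
eef_rot: [0.0, 1.0, -0.0, -0.0]
contact_force: [-0.8, -0.4, -0.1]
gripper_width: 0.0852
grasp_force: 0.0
```

```bash
python3 - <<'E'
from h import *
t=arm.read_camera("top")[:,:,::-1]; s=arm.read_camera("scene")[:,:,::-1]
m=np.vstack([cv2.resize(t[105:305,100:460],None,fx=1.5,fy=1.5,interpolation=3),cv2.resize(s[135:325,105:465],None,fx=1.5,fy=1.5,interpolation=3)])
cv2.imwrite("pics/end.png",m); print(m.shape)
for n,X in dict(L=(.636,.1455,.2155),M=(.6645,-.153,.1875),S=(.558,-.395,.161)).items(): print(n,(proj(PT,X)-(100,105))*1.5,(proj(PS,X)-(105,135))*1.5+(0,300))
E
```

```text
(585, 540, 3)
L [170.19042366  49.4777845 ] [346.07936055 466.71962283]
M [359.53203829  39.42557734] [152.35892085 463.37702932]
S [506.17646958 110.44888316] [ 38.65037018 402.10529552]
```

View pics/end.png

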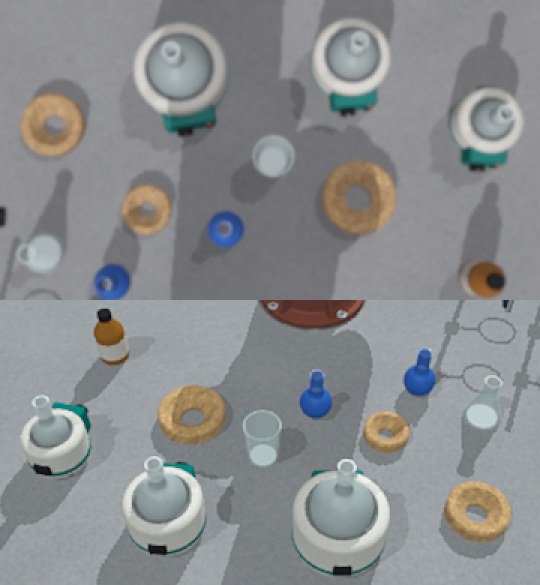

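L and M match their predicted mouths at (170,49) and (360,39). The bystanders haven't moved. S's mouth sits about 5 crop pixels off in the top view, so I'll look closer for tilt.

```bash
python3 - <<'E'
from h import *
t=arm.read_camera("top")[:,:,::-1]; s=arm.read_camera("scene")[:,:,::-1]
m=np.hstack([cv2.resize(t[155:225,395:460],(390,420),interpolation=3),cv2.resize(s[190:260,110:175],(390,420),interpolation=3)])
cv2.imwrite("pics/S.png",m)
E
```

```text
(no output)
```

View pics/S.png

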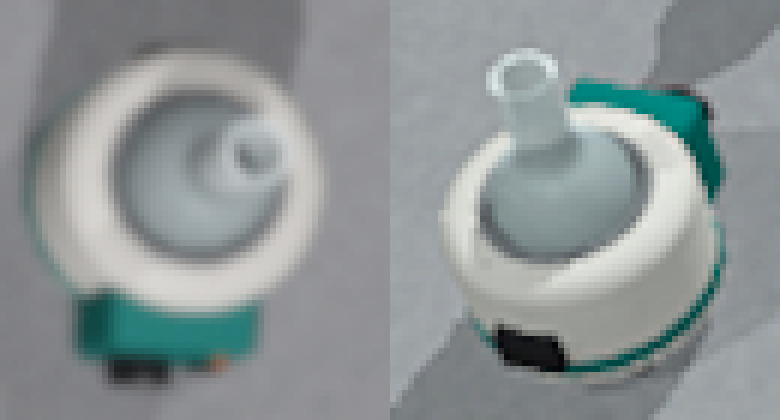

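```bash
python3 - <<'E'
from h import *
print(tri(np.array((257,153))/6+(395,155),np.array((132,73))/6+(110,190)))
print(tri(np.array((200,174))/6+(395,155),np.array((175,180))/6+(110,190)),"bowl")
E
```

```text
(array([ 0.55333079, -0.39530332,  0.15950165]), np.float64(0.434938617401599))
(array([ 0.55571564, -0.39476772,  0.08814473]), np.float64(0.6373795281521666)) bowl
```

S's mouth measures (0.553, -0.395, 0.160) above a bowl axis near (0.556, -0.395). That is about 0.05 rad of lean at the right height, well within limits. I'll hand in.

```bash
python3 -c "
from cell import arm
print(arm.close_job())"
```

```text
the job is handed in; nothing more can be done
None
```

All three round-bottom flasks are seated upright and released in the mantles of their own sizes, the conical flask, beaker and bottle look unmoved, and the job was handed in at about 32 s; no verdict came back.

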